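# Re-centre the glaze bowl on the balance and re-zero it with the red key

## Robot

A 6-joint arm with a two-finger parallel gripper is mounted at the origin on a cart in front of the work surface, level with it; the furniture and walls round the work are solid. World frame = base frame: x ahead of the robot, y to its left, z up, the work surface at z = 0. Lengths are in m, angles in rad, forces in N, time in s.
With the tool pointing down it reaches from about 0.375 to 0.75 m from the base axis. Payload 9 kg.
Tool frame: the origin (TCP) lies between the finger pads; the fingertips stand 19 mm ahead of it and the grasp point (between the pads) is the TCP; y points along the fingers, x is the direction in which the jaws open and shut, and the axes are right-handed (so a half turn about y gives the same grasp; the last joint's range is limited). The gripper opens to 85 mm and grips with 20 to 120 N. Pads are 22 mm wide; open, the fingers measure 114 mm over their backs; the gripper's body (76 mm by 85 mm) begins 54 mm behind the grasp point. The pads swing forward as they close: fully open they stand 13 mm farther back than shut.
Start: joints at [-1.34, 0.104, 0.097, 1.564, 0, 1.353], TCP at [0.26, -0.541, 0.25] pointing down, gripper open.
Joint ranges: [-2.99, 2.99], [-0.84, 1.86], [-1.1, 1.16], [-1.84, 2.11], [-1.51, 1.56], [-3.14, 3.14]. Speed limits (rad/s): [2.22, 2.22, 2.57, 3.14, 3.14, 3.14].

## Interface

Orientations are given as a 3x3 rotation matrix whose columns are the frame's x, y, z axes.
In Python, from cell import ctrl gives the robot as it stands.
- The arm moves only by the tool carry_out, never from a script. Its argument "plan" is a list of rows, each a list of 2 entries, a list of its own where there are three numbers: the shift along the tool's x, y, z in cm, then the turn, a rotation vector about the tool's x, y, z in rad. A call has 1 to 5 rows; each row shifts and turns the commanded pose from where the row before left it, along the tool's axes as they then stand; what a row does not reach is not made up. A row lasts 1/8 s, in which the tool goes at most 62.5 mm and 10.7 degrees, less where a joint would pass 70% of its speed; a pose out of reach is approached as far as the arm can. A call is refused whole if a number of a shift passes 6.25 or a number of a turn 0.188, either way. A call with a gripper value outside its range is refused whole. "grip" is the opening in per cent of the stroke, from 0 (shut) to 100 (fully open), set as the call begins (left out, the last holds). The fingers move at their own pace and stop on an object; "newtons" is the grip in N (left out, the last holds). Time passes only in rows, so rows that do not move let the fingers close. It gives the time, the measured TCP pose, the force and the opening at its end, in the units of the state.
- ctrl.get_obs(): the state, without advancing time (a new reading comes with each control period).
- ctrl.get_image(name): name is "scene" or "top" or "wrist"; returns a dict with "image" (420x560x3 uint8, red, green, blue), "camera_matrix" (3x3 intrinsics, pixels), "dist" ([k1, k2, p1, p2, k3] as OpenCV has them; the pictures are not rectified), "origin" and "orientation" of the camera in the world; the wrist camera has in their place "tool_from_camera" (4x4, takes a point from camera to tool coordinates, whose origin is the TCP and whose axes are the tool frame's). Camera axes: x right, y up, looking along -z (the intrinsics and any distortion apply to the point x, -y, -z); pixel columns grow to the right and rows downward; lengths in m; the calibration is good to about 2 mm. A picture is of the moment at which its call begins: read the wrist's pose just before it. There is no depth.
- ctrl.hand_in(): hands the job in, once; it reports no verdict.
The state is a dict: "time_s": time; "joint_positions": joint angles; "joint_vel": joint speeds; "effort": joint torques, N m; "eef_pos": TCP position; "ee_rot": TCP orientation; "contact_force": force on the tool from outside, world axes, zero at the start; "moment": the same for the moment, N m; "finger_gap": opening from 0.0 (shut) to 1.0 (fully open).
Only numpy, scipy, OpenCV 4.12 (cv2) and the standard library are available. Lean on these libraries where they do the work, as an engineer would, in place of code of your own. Each camera call takes 0.05 s, during which the arm holds its last target.

## Task

The weighing bowl was set down too far forward on the balance's pan, where it weighs wrong and gets in the way of the keys. Push it gently with the fingertips, without lifting or tipping it, to the middle of the pan, take the hand off it, then press the red key lightly to re-zero the balance and let the key come up. Leave the two white keys alone, and do not shift the jar, the cup or the scoop that stand beside it.

Things in the scene. Friction and masses are not known exactly. Their poses are not given: they have to be found in the camera images.
- balance: digital platform balance, 212 (x) x 190 (y) x 48 mm, fixed to the bench. Origin under the middle of its case, on the bench; its -x side, with display and keys, faces the robot, +y is its left as seen from there. The flat top of the case is 36 mm above the bench; on it lies a flat steel pan, 140 (x) x 170 (y) mm, top 47.5 mm above the bench, without a raised edge. The display is to the left of the keys, level with the case
- bowl: round white bowl of dry powder, loose, about 160 g, standing on the pan, with its middle 32 to 63 mm from that of the pan, towards the display side and up to 35 mm to either side of the middle. Origin in the middle of its underside. 62 mm high, 110 mm across at the rim, which is its widest part; the wall tapers to a flat foot 70 mm across. It slides when pushed with 1 to 2 N
- pan_centre (a point): the middle of the pan, on its top: 32 mm to +x of the balance's origin and 47.5 mm up. Its axes are the balance's
- red_key_top (a point): the middle of the top of the red key, the left one of three in a row and next to the display, 40 mm above the bench; in the balance's frame 83 mm to -x and 30 mm to -y of its origin. Each key is 11 (x) x 17 (y) mm and stands about 4 mm proud of the case
- balance_key0 (a joint): the red key's travel in m: 0 up, 0.0012 fully pressed (down); a spring brings it back, 4 N/mm, so it is fully down at about 5 N, against a hard stop, so approach it slowly; it counts as pressed beyond 0.0008
- balance_key1 (a joint): travel of the middle key (white), 22 mm to -y of the red one, same kind; not to be pressed
- balance_key2 (a joint): travel of the right key (white), 44 mm to -y of the red one, same kind; not to be pressed
- blue_jar: closed jar with blue body and white cap, 60 mm across, 82 mm high, loose, beside the balance at its left or right front; origin in the middle of its underside
- clear_cup: clear cup, 72 mm across, 70 mm high, loose, beside the balance at the other front corner; origin in the middle of its underside
- scoop: steel measuring scoop, 46 x 138 x 36 mm, loose on the bench to the left of the balance; origin under the middle of its length, handle to its own -y
Not all that is in view belongs to the job. What is shaped like the bowl but blue is not meant.

How it is judged:
On the way, in this order (a step that is already met when the one before it is completed fails the run):
1. the bowl stands at rest within 15 mm of the middle of the pan and the hand is off it (horizontal distance between bowl and pan_centre below 0.015 m and contact force between each of the arm, the fingers and bowl below 0.05 N and linear speed of bowl below 0.01 m/s and angle between bowl's own z axis and vertical below 0.08 rad), for 0.2 s.
2. the red key is pressed while the robot does not touch the bowl (value of joint balance_key0 above 0.0008 m and horizontal distance between bowl and pan_centre below 0.015 m and contact force between each of the arm, the fingers and bowl below 0.05 N), for 0.1 s.
At the end, for the whole second after the job is handed in: the red key is up again (travel below 0.3 mm), the bowl stands upright and at rest on the pan with its middle within 15 mm of the pan's, and jar, cup and scoop are within 10 mm of where they stood (value of joint balance_key0 below 0.0003 m and horizontal distance between bowl and pan_centre below 0.015 m and z of bowl in the frame of balance below 0.052 m and linear speed of bowl below 0.01 m/s and angle between bowl's own z axis and vertical below 0.08 rad and distance of each of blue_jar, clear_cup, scoop from where it was at the start of the episode below 0.01 m); the robot touches nothing.
It fails at once if a white key is pressed (beyond half its travel) (value of joint any of balance_key1, balance_key2 above 0.0006 m).
It fails at once if the bowl is lifted (over 10 mm) or tipped (over 0.3 rad) (z of bowl in the frame of balance above 0.058 m or angle between bowl's own z axis and vertical above 0.3 rad).
It fails at once if the bowl is pushed roughly (over 15 N) (contact force between any of the fingers, the arm and bowl above 15 N).
It fails at once if the balance is pressed with over 35 N (contact force between any of the fingers, the arm and balance above 35 N).
It fails at once if the jar, the cup or the scoop is shifted by over 10 mm (not (distance of each of blue_jar, clear_cup, scoop from where it was at the start of the episode below 0.01 m)).
It also fails if it takes over 45 s, if anything falls off the work surface, if the arm or the gripper's body presses on something with over 40 N, if the wrist force passes 120 N, or if a joint passes its speed limit or range.

## Working session

There is one attempt and no reset: what is moved stays moved. The work goes in short steps, Python scripts to look and compute and a tool call to move; the robot and the scene stay as the last step left them, time stands still between calls to the robot, and variables do not carry over. Pictures are saved under pics/ and viewed, and the job is handed in when it is done.

Besides the shell and the picture viewer there is one more tool, called after "Emit:" as a command line: name --argument value ..., lists and objects as JSON in quotes. carry_out: Moves the arm, as the interface text tells. Its arguments: {"type":"object","properties":{"plan":{"type":"array"},"grip":{"type":"number"},"newtons":{"type":"number"}},"required":["plan"]}

```bash
ls; mkdir -p pics; python3 - <<'E'
from cell import ctrl
import cv2, numpy as np
o=ctrl.get_obs()
for k in o: print(k,np.round(o[k],3).tolist())
for n in ["scene","top"]:
    r=ctrl.get_image(n); cv2.imwrite(f"pics/{n}0.png",r["image"][:,:,::-1])
    print(n,r["camera_matrix"],r["dist"],r["origin"],r["orientation"])
E
```

```text
pics
time_s 0.0
joint_positions [-1.34, 0.105, 0.097, 1.564, 0.0, 1.353]
joint_vel [-0.001, 0.003, -0.0, 0.002, -0.001, -0.002]
effort [-0.003, -55.692, 50.366, 0.017, -0.001, -0.0]
eef_pos [0.26, -0.54, 0.25]
ee_rot [[0.434, -0.0, 0.901], [-0.901, 0.001, 0.434], [-0.001, -1.0, 0.0]]
contact_force [-0.162, -0.393, 0.122]
moment [0.01, 0.009, 0.042]
finger_gap 1.004
scene [[418.0611856    0.         278.22233839]
 [  0.         418.0611856  211.75492893]
 [  0.           0.           1.        ]] [0.01653491 0.         0.         0.         0.        ] [ 0.12747013 -0.99800054  0.61450947] [[ 0.91671687  0.1837915  -0.35475466]
 [-0.39894339  0.46947475 -0.78767864]
 [ 0.02177972  0.86360532  0.50369783]]
top [[453.03826446   0.         270.55286906]
 [  0.         453.03826446 215.49420643]
 [  0.           0.           1.        ]] [0.04935379 0.         0.         0.         0.        ] [ 0.31440141 -0.1793183   0.93170007] [[-2.64617037e-04  9.73471484e-01 -2.28808217e-01]
 [-9.99999953e-01 -2.92443237e-04 -8.77071954e-05]
 [-1.52293869e-04  2.28808183e-01  9.73471516e-01]]
```

View pics/scene0.png

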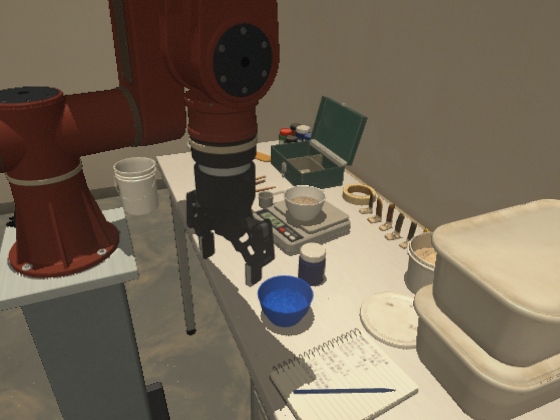

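View pics/top0.png

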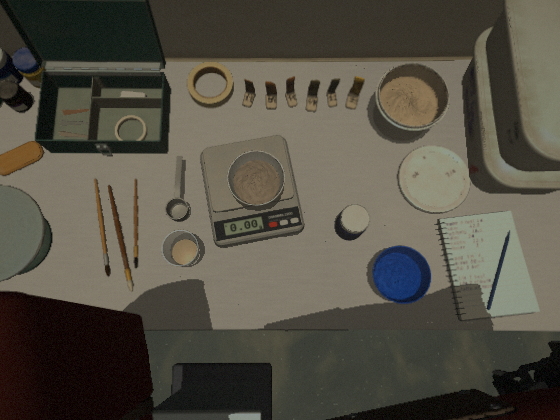

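```bash
python3 - <<'E'
import cv2
i=cv2.imread("pics/top0.png")[115:275,150:380]
i=cv2.resize(i,None,fx=3.4,fy=3.4,interpolation=cv2.INTER_CUBIC); i=cv2.convertScaleAbs(i,alpha=1.5)
cv2.imwrite("pics/crop0.png",i)
E
```

```text
(no output)
```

View pics/crop0.png

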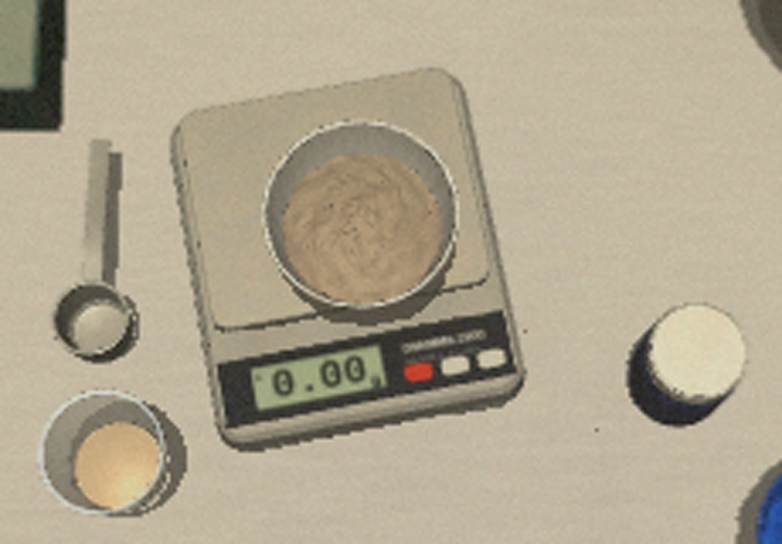

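```bash
cat > h.py <<'E'
import cv2, numpy as np
def ray(r,uv,z):
    uv=np.asarray(uv,float).reshape(-1,1,2)
    p=cv2.undistortPoints(uv,r["camera_matrix"],np.array(r["dist"]))[:,0]
    d=np.c_[p[:,0],-p[:,1],-np.ones(len(p))]@np.array(r["orientation"]).T
    o=np.array(r["origin"]); t=(z-o[2])/d[:,2]
    return o+d*t[:,None]
def rim(r,lo=None):
    pass
E
python3 - <<'E'
from cell import ctrl
from h import *
r=ctrl.get_image("top"); im=r["image"].astype(int); 
R,G,B=im[...,0],im[...,1],im[...,2]
def blobs(m,a=8,box=(200,195,310,250)):
    mm=np.zeros(m.shape,np.uint8); x0,y0,x1,y1=box; mm[y0:y1,x0:x1]=m[y0:y1,x0:x1]
    n,l,s,c=cv2.connectedComponentsWithStats(mm)
    return [(s[i].tolist(),c[i]) for i in range(1,n) if s[i,4]>=a],l
b,_=blobs((R>120)&(G<80)); print("red",b)
for s,c in b: print(ray(r,c,.040))
# panel dark
b,l=blobs((R<60)&(G<60)&(B<60),100); print("dark",b)
for s,c in b:
    m=(l==[i for i in range(1,l.max()+1) if (l==i).sum()==s[4]][0]).astype(np.uint8)
    pts=np.argwhere(m)[:,::-1]
    w=ray(r,pts,.0365)[:,:2].astype(np.float32)
    rect=cv2.minAreaRect(cv2.convexHull(w)); print(rect, cv2.boxPoints(rect))
g=im[205:245,262:306].sum(2)//3
print("white cand"); b,_=blobs((R>110)&(G>105)&(B>90),8,(275,215,300,230)); 
for s,c in b: print(s,c,ray(r,c,.040))
E
```

```text
red [([270, 222, 7, 5, 28], array([272.85714286, 223.92857143]))]
[[ 0.50654683 -0.18387198  0.04      ]]
dark [([232, 196, 52, 15, 157], array([261.8089172 , 205.36305732])), ([214, 206, 88, 35, 953], array([258.62539349, 222.44491081])), ([215, 227, 89, 21, 173], array([259.77456647, 238.69364162]))]
((0.543676495552063, -0.1536744236946106), (0.01976829022169113, 0.1056661531329155), 16.23845863342285) [[ 0.51941264 -0.10571302]
 [ 0.5489607  -0.20716375]
 [ 0.56794035 -0.20163584]
 [ 0.5383923  -0.1001851 ]]
((0.5095525979995728, -0.15193572640419006), (0.04009978100657463, 0.17436635494232178), 11.070621490478516) [[ 0.47313502 -0.07022487]
 [ 0.5066166  -0.24134648]
 [ 0.5459702  -0.23364657]
 [ 0.5124886  -0.06252497]]
((0.4787535071372986, -0.1575031578540802), (0.01199236512184143, 0.17952413856983185), 10.462972640991211) [[ 0.45655623 -0.07032252]
 [ 0.48915783 -0.2468616 ]
 [ 0.5009508  -0.2446838 ]
 [ 0.4683492  -0.06814471]]
white cand
[291, 218, 7, 5, 31] [294. 220.] [[ 0.51464019 -0.22652594  0.04      ]]
[280, 220, 8, 5, 34] [283.35294118 222.        ] [[ 0.51051565 -0.20502647  0.04      ]]
[291, 226, 9, 3, 13] [294.92307692 227.07692308] [[ 0.50006578 -0.22820261  0.04      ]]
```

```bash
cat >> h.py <<'E'
def balance(a=0.189,key=(0.5065,-0.1839)):
    ex=np.array([np.cos(a),np.sin(a)]); ey=np.array([-np.sin(a),np.cos(a)])
    k=np.array(key); return k+.115*ex+.030*ey, ex, ey
def fitc(p):
    A=np.c_[2*p,np.ones(len(p))]; s=np.linalg.lstsq(A,(p**2).sum(1),rcond=None)[0]
    return s[:2],np.sqrt(s[2]+s[:2]@s[:2])
def rimfit(r,z,uv0,name,Rexp=.055):
    """outer edge of bright rim: radial profiles in the world plane around ray(uv0)"""
    im=r["image"].astype(float).mean(2)
    c=ray(r,uv0,z)[0,:2]
    o=np.array(r["origin"]);M=np.array(r["orientation"])
    for it in range(5):
        th=np.linspace(0,2*np.pi,180,endpoint=False); rr=np.arange(.045,.065,.0005)
        P=np.stack([c[0]+np.outer(np.cos(th),rr),c[1]+np.outer(np.sin(th),rr),np.full((180,len(rr)),z)],-1)
        q=(P-o).reshape(-1,3)@M; q=q*[1,-1,-1]
        uv,_=cv2.projectPoints(q,np.zeros(3),np.zeros(3),r["camera_matrix"],np.array(r["dist"]))
        uv=uv.reshape(180,-1,2).astype(np.float32)
        v=cv2.remap(im.astype(np.float32),uv[...,0],uv[...,1],cv2.INTER_LINEAR)
        k=v.argmax(1); p=c+np.c_[np.cos(th)*rr[k],np.sin(th)*rr[k]]
        ok=np.ones(180,bool)
        for _ in range(5):
            cc,R=fitc(p[ok]); e=abs(np.linalg.norm(p-cc,axis=1)-R); ok=e<max(.0015,1.0*np.median(e))
        c=cc
    return c,R,ok.sum()
E
python3 - <<'E'
from cell import ctrl
from h import *
r=ctrl.get_image("top"); 
c,R,n=rimfit(r,.1095,(257,178),"t"); print(c,R,n)
s=ctrl.get_image("scene"); print(rimfit(s,.1095,(304,200),"s"))
pc,ex,ey=balance(); print("pan",pc); d=c-pc; print("bowl in bal", d@ex,d@ey)
im=s["image"].astype(int); m=((im[...,0]>90)&(im[...,1]<60)).astype(np.uint8); m[:,:240]=0;m[:205]=0;m[260:]=0;m[:,360:]=0
n,l,st,ce=cv2.connectedComponentsWithStats(m)
for i in range(1,n): print(st[i],ce[i],ray(s,ce[i],.04))
# jar cap, cup
for uv,z in [((355,221),.082),((182,248),.07),((354,221),.082)]: print(ray(r,uv,z))
E
```

```text
[ 0.58283466 -0.15081644] 0.054013636993961535 150
(array([ 0.55647025, -0.1926823 ]), np.float64(0.04702904807926265), np.int64(90))
pan [ 0.61381585 -0.13282839]
bowl in bal -0.03380903368463383 -0.011847086696708854
[279 228   5   4   6] [280.66666667 230.        ] [[ 0.50119353 -0.18615581  0.04      ]]
[[ 0.50322228 -0.34119539  0.082     ]]
[[ 0.45296052 -0.00942222  0.07      ]]
[[ 0.50322242 -0.33928399  0.082     ]]
```

```bash
python3 - <<'E'
import cv2
i=cv2.imread("pics/scene0.png")[160:290,220:380]
i=cv2.resize(i,None,fx=4.5,fy=4.5,interpolation=cv2.INTER_CUBIC); i=cv2.convertScaleAbs(i,alpha=1.3)
cv2.imwrite("pics/crop1.png",i)
E
```

```text
(no output)
```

View pics/crop1.png

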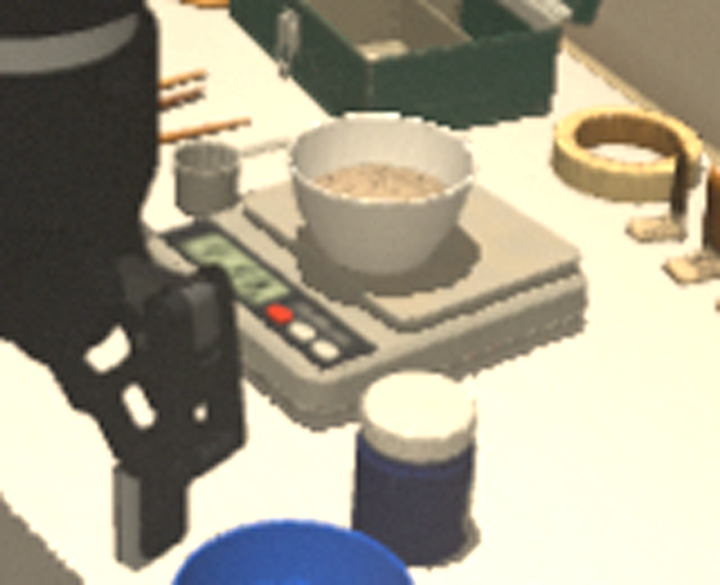

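```bash
python3 - <<'E'
from cell import ctrl
from h import *
w=ctrl.get_image("wrist"); print(w["tool_from_camera"]); cv2.imwrite("pics/w0.png",w["image"][:,:,::-1]); print(w["camera_matrix"])
r=ctrl.get_image("scene"); print(ray(r,(304.9,195.6),.1095), ray(r,(282.2,229.5),.04))
E
```

```text
[[ 9.99999851e-01 -4.61303803e-04 -2.93112327e-04 -5.43503657e-04]
 [-1.31373830e-04  3.17693784e-01 -9.48193357e-01 -1.24466628e-01]
 [ 5.30525166e-04  9.48193254e-01  3.17693676e-01  8.21043598e-02]
 [ 0.00000000e+00  0.00000000e+00  0.00000000e+00  1.00000000e+00]]
[[315.73118193   0.         278.12881749]
 [  0.         315.73118193 206.12059427]
 [  0.           0.           1.        ]]
[[ 0.58015185 -0.15761284  0.1095    ]] [[ 0.50577324 -0.18544251  0.04      ]]
```

Emit:
carry_out --plan '[[[0,0,0],[0.185,0,0]],[[0,0,0],[0.185,0,0]],[[0,0,0],[0.185,0,0]],[[0,0,0],[0.185,0,0]]]' --grip 30 --newtons 20

```text
time_s: 0.85
eef_pos: [0.2601, -0.5413, 0.2514]
ee_rot: [[0.433, 0.612, 0.662], [-0.902, 0.291, 0.32], [0.003, -0.735, 0.678]]
contact_force: [-0.3, 0.8, 0.3]
finger_gap: 0.3
```

```bash
python3 - <<'E'
from cell import ctrl
from h import *
o=ctrl.get_obs()
for k in o: print(k,np.round(o[k],3).tolist())
w=ctrl.get_image("wrist"); cv2.imwrite("pics/w1.png",w["image"][:,:,::-1]);
w=ctrl.get_image("scene"); cv2.imwrite("pics/s1.png",w["image"][:,:,::-1]);
E
```

```text
time_s 0.85
joint_positions [-1.641, 0.37, 0.245, 1.871, 0.631, 0.911]
joint_vel [-0.478, 0.84, 0.404, 0.859, 1.061, -1.059]
effort [2.418, -72.74, 44.402, 1.88, 0.407, 1.874]
eef_pos [0.26, -0.541, 0.251]
ee_rot [[0.433, 0.612, 0.662], [-0.902, 0.291, 0.32], [0.003, -0.735, 0.678]]
contact_force [-0.272, 0.808, 0.296]
moment [-0.242, 0.605, 0.038]
finger_gap 0.3
```

View pics/w1.png

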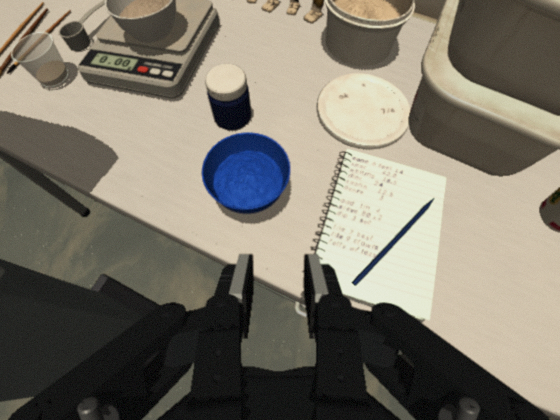

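View pics/s1.png

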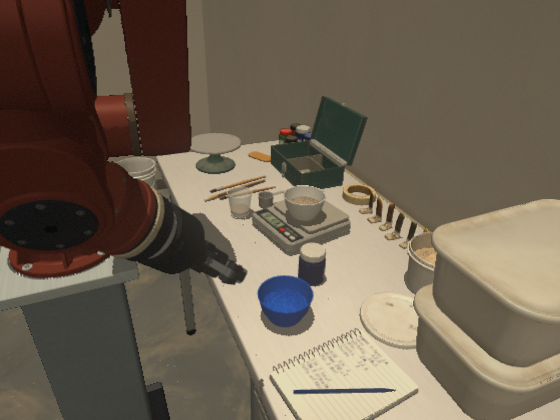

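```bash
cat >> h.py <<'E'
def wcam(w,o):
    T=np.eye(4);T[:3,:3]=np.array(o["ee_rot"]);T[:3,3]=o["eef_pos"]
    C=T@np.array(w["tool_from_camera"]); w=dict(w); w["origin"]=C[:3,3]; w["orientation"]=C[:3,:3]; return w
def toolray(w,uv,ax,val):
    p=cv2.undistortPoints(np.array(uv,float).reshape(-1,1,2),w["camera_matrix"],np.array(w["dist"]))[:,0]
    T=np.array(w["tool_from_camera"]); d=np.c_[p[:,0],-p[:,1],-np.ones(len(p))]@T[:3,:3].T
    return T[:3,3]+d*((val-T[:3,3][ax])/d[:,ax])[:,None]
E
python3 - <<'E'
from cell import ctrl
from h import *
i=cv2.imread("pics/w1.png")[235:345,190:370]
cv2.imwrite("pics/w1c.png",cv2.convertScaleAbs(cv2.resize(i,None,fx=4.4,fy=4.4,interpolation=cv2.INTER_CUBIC),alpha=1.8,beta=10))
w=ctrl.get_image("wrist")
print(toolray(w,[(248,255),(309,255)],2,.011).round(4).tolist())
print(toolray(w,[(248,255),(309,255)],2,0).round(4).tolist())
o=ctrl.get_obs();print(o["eef_pos"],o["ee_rot"],o["joint_vel"])
E
```

```text
[[-0.0153, 0.0144, 0.011], [0.0146, 0.0144, 0.011]]
[[-0.0176, 0.0356, 0.0], [0.0169, 0.0357, 0.0]]
[ 0.2587851  -0.54096101  0.24779173] [[ 0.43142639  0.60717057  0.66724446]
 [-0.9021366   0.29409953  0.31568184]
 [-0.00456356 -0.73813912  0.67463309]] [ 0.04940061 -0.07678378  0.00948949 -0.02179583 -0.02937824  0.03643785]
```

View pics/w1c.png

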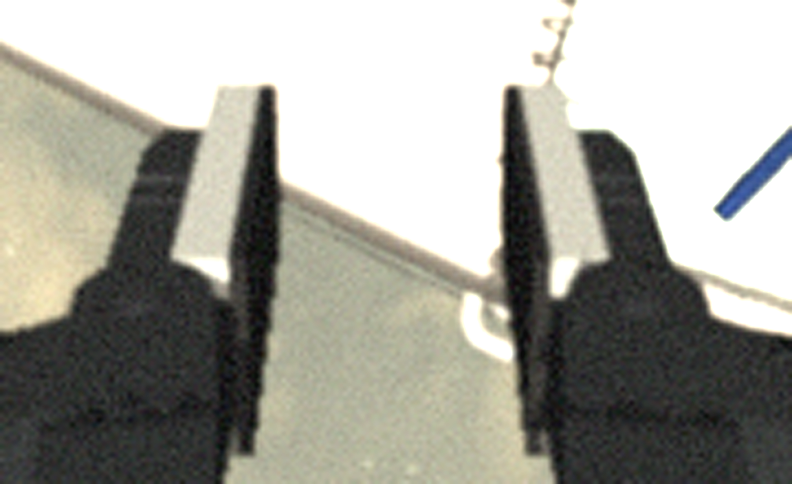

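```bash
cat >> h.py <<'E'
from scipy.spatial.transform import Rotation as Ro
def Rt(head,t):
    h=np.array([np.cos(head),np.sin(head),0]); Z=np.array([0,0,1.])
    y=np.sin(t)*h-np.cos(t)*Z; z=np.cos(t)*h+np.sin(t)*Z
    return np.c_[np.cross(y,z),y,z]
def go(o,p,Rg=None,off=(0,0,0)):
    """shift(cm, tool axes), turn, to bring tool point off to p with Rg, shift done first"""
    R=np.array(o["ee_rot"]); Rg=R if Rg is None else Rg
    tcp=np.array(p)-Rg@np.array(off)
    return (R.T@(tcp-o["eef_pos"])*100).round(2), Ro.from_matrix(R.T@Rg).as_rotvec().round(3), tcp.round(4)
E
python3 - <<'E'
from cell import ctrl
from h import *
o=ctrl.get_obs(); Rg=Rt(np.deg2rad(30),np.deg2rad(45)); print(Rg.round(3))
h=Rg[:,1]*[1,1,0]; h/=np.linalg.norm(h)
b=np.array([.5828,-.1508,0])
p=b-h*(.043+.035); p[2]=.070
print(p,h); print(go(o,p+[0,0,.16],Rg,(0,.0144,.011))); print(go(o,p,Rg,(0,.0144,.011)))
E
```

```text
[[ 0.5    0.612  0.612]
 [-0.866  0.354  0.354]
 [ 0.    -0.707  0.707]]
[ 0.51525002 -0.1898      0.07      ] [ 0.8660254  0.5       -0.       ]
(array([-20.47,  25.83,  25.84]), array([ 0.045, -0.059,  0.05 ]), array([ 0.4997, -0.1988,  0.2324]))
(array([-20.4 ,  37.64,  15.04]), array([ 0.045, -0.059,  0.05 ]), array([ 0.4997, -0.1988,  0.0724]))
```

Emit:
carry_out --plan '[[[-2.6,3.2,3.2],[0,0,0]],[[-2.6,3.2,3.2],[0,0,0]],[[-2.6,3.2,3.2],[0,0,0]],[[-2.6,3.2,3.2],[0,0,0]]]'

```text
time_s: 1.5
eef_pos: [0.3796, -0.3667, 0.2432]
ee_rot: [[0.435, 0.606, 0.666], [-0.9, 0.29, 0.325], [0.004, -0.741, 0.671]]
contact_force: [0.8, -0.3, 0.2]
finger_gap: 0.302
```

Emit:
carry_out --plan '[[[-2.6,3.2,3.2],[0,0,0]],[[-2.6,3.2,3.2],[0,0,0]],[[-2.6,3.2,3.2],[0.045,-0.059,0.05]],[[0,0,0],[0,0,0]]]'

```text
time_s: 2.0
eef_pos: [0.4679, -0.2361, 0.2368]
ee_rot: [[0.507, 0.611, 0.608], [-0.862, 0.353, 0.364], [0.008, -0.709, 0.705]]
contact_force: [-0.1, -0.1, -1.0]
finger_gap: 0.304
```

```bash
python3 - <<'E'
from cell import ctrl
from h import *
o=ctrl.get_obs()
for k in o: print(k,np.round(o[k],3).tolist())
w=wcam(ctrl.get_image("wrist"),o); cv2.imwrite("pics/w2.png",w["image"][:,:,::-1]);
np.save("w2.npy",w,allow_pickle=True)
s=ctrl.get_image("top"); cv2.imwrite("pics/t2.png",s["image"][:,:,::-1]);
E
```

```text
time_s 2.0
joint_positions [-1.146, -0.332, -0.484, 1.516, 0.778, 1.42]
joint_vel [-0.06, 0.029, 0.032, 0.005, -0.022, -0.007]
effort [1.974, -33.119, 48.436, 1.095, 3.079, -0.0]
eef_pos [0.468, -0.236, 0.237]
ee_rot [[0.507, 0.611, 0.608], [-0.862, 0.353, 0.364], [0.008, -0.709, 0.705]]
contact_force [-0.066, -0.103, -0.953]
moment [-0.373, 0.513, -0.028]
finger_gap 0.304
```

View pics/w2.png

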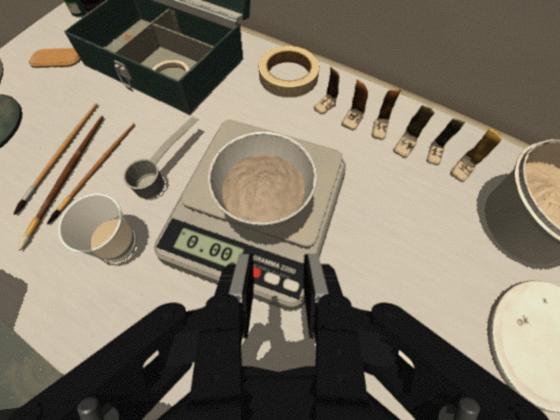

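View pics/t2.png

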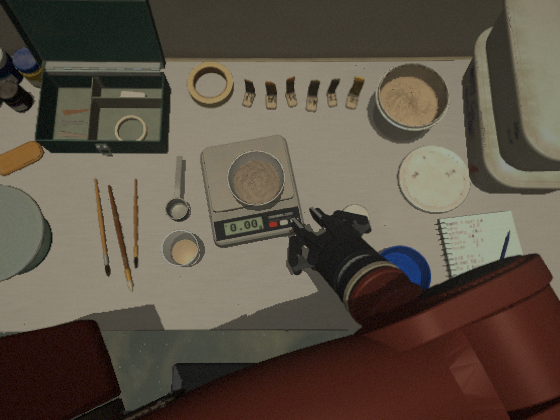

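```bash
python3 - <<'E'
from h import *
w=np.load("w2.npy",allow_pickle=True).item()
print(rimfit(w,.1095,(262,181),""))
i=w["image"][105:315,145:355,::-1]
cv2.imwrite("pics/w2c.png",cv2.convertScaleAbs(cv2.resize(i,None,fx=2.85,fy=2.85,interpolation=cv2.INTER_CUBIC),alpha=1.4))
E
```

```text
(array([ 0.5829142 , -0.14960355]), np.float64(0.05418048757717948), np.int64(178))
```

View pics/w2c.png

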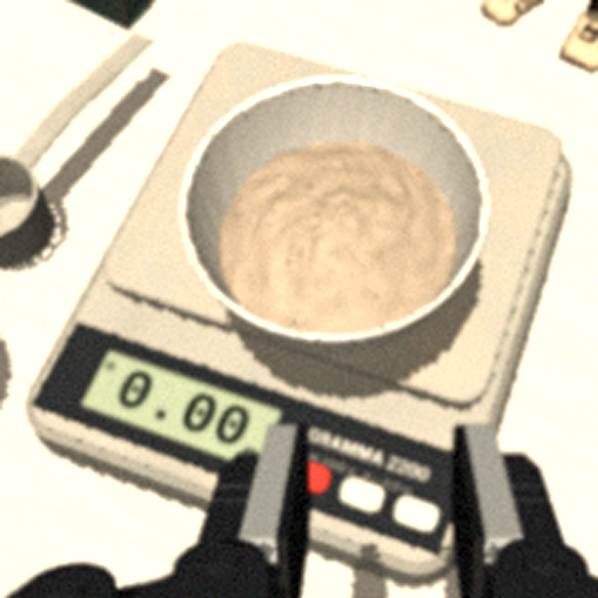

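```bash
python3 - <<'E'
from h import *
w=np.load("w2.npy",allow_pickle=True).item()
c=np.array([(106,286),(488,406),(224,40),(566,132)])/2.85+[145,105]
P=ray(w,c,.0475)[:,:2]; print(P.round(4), P.mean(0))
print(np.linalg.norm(P[0]-P[1]),np.linalg.norm(P[0]-P[2]),np.linalg.norm(P[1]-P[3]),np.linalg.norm(P[2]-P[3]))
d=P[0]-P[1]; print("yaw",np.arctan2(-d[0],d[1])); d=P[2]-P[3]; print(np.arctan2(-d[0],d[1])); d=P[2]+P[3]-P[0]-P[1]; print(np.arctan2(d[1],d[0]))
k=ray(w,np.array([(362,494),(416,512)])/2.85+[145,105],.04); print(k)
for a in (.185,.189,.195): print(balance(a)[0])
E
```

```text
[[ 0.529  -0.0685]
 [ 0.564  -0.2302]
 [ 0.6639 -0.0343]
 [ 0.6993 -0.2004]] [ 0.61404907 -0.13333387]
0.16538730767034765 0.1391512363442361 0.13857749626080093 0.16987491969517962
yaw 0.21284427089252816
0.20998213585684497
0.23239195200946433
[[ 0.51053324 -0.20450232  0.04      ]
 [ 0.51505586 -0.22575696  0.04      ]]
[ 0.61401927 -0.13325806]
[ 0.61381585 -0.13282839]
[ 0.61350749 -0.13218542]
```

```bash
python3 - <<'E'
from cell import ctrl
from h import *
o=ctrl.get_obs(); Rg=Rt(np.deg2rad(29),np.deg2rad(45)); 
h=Rg[:,1]*[1,1,0]; h/=np.linalg.norm(h)
b=np.array([.583,-.1501,0])
p=b-h*(.043+.035); p[2]=.070
print(go(o,p,Rg,(0,.0144,.011)))
E
```

```text
(array([-2.16, 15.11, -8.11]), array([ 0.003,  0.021, -0.01 ]), array([ 0.4991, -0.1966,  0.0724]))
```

Emit:
carry_out --plan '[[[-0.5,4,-2.1],[0,0,0]],[[-0.5,4,-2.1],[0,0,0]],[[-0.6,4,-2.1],[0,0,0]],[[-0.5,3.1,-1.8],[0.003,0.021,-0.01]],[[0,0,0],[0,0,0]]]'

```text
time_s: 2.72
eef_pos: [0.4981, -0.196, 0.07]
ee_rot: [[0.483, 0.618, 0.621], [-0.876, 0.345, 0.337], [-0.006, -0.706, 0.708]]
contact_force: [0.2, -1.3, 0.4]
finger_gap: 0.301
```

```bash
python3 - <<'E'
from cell import ctrl
from h import *
o=ctrl.get_obs()
print(o["time_s"],o["eef_pos"],o["ee_rot"].__class__,np.round(o["contact_force"],2))
print(np.array(o["ee_rot"]).round(3))
w=wcam(ctrl.get_image("wrist"),o); cv2.imwrite("pics/w3.png",w["image"][:,:,::-1]);
s=ctrl.get_image("scene"); cv2.imwrite("pics/s3.png",cv2.resize(s["image"][140:280,220:380,::-1],None,fx=4,fy=4,interpolation=cv2.INTER_CUBIC))
print(rimfit(w,.1095,(266,150),""))
c=np.array([.0,.0144,.011]); print("tip",np.array(o["eef_pos"])+np.array(o["ee_rot"])@c)
E
```

```text
2.725 [ 0.49808013 -0.19598985  0.06996079] <class 'numpy.ndarray'> [ 0.23 -1.31  0.42]
[[ 0.483  0.618  0.621]
 [-0.876  0.345  0.337]
 [-0.006 -0.706  0.708]]
(array([ 0.51971891, -0.17110398]), np.float64(0.05768883604708988), np.int64(90))
tip [ 0.51380577 -0.18730826  0.06757454]
```

View pics/w3.png

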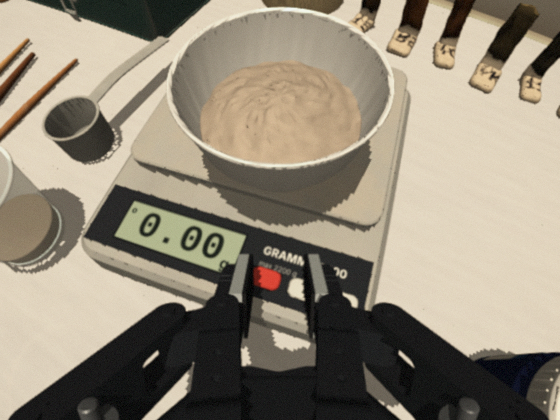

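View pics/s3.png

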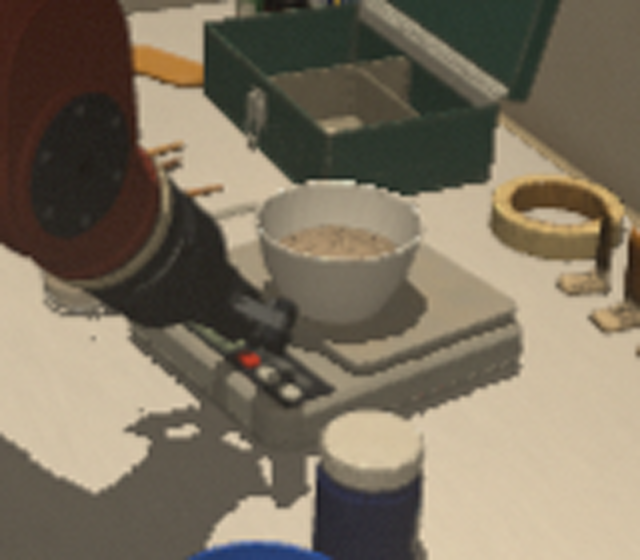

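Emit:
carry_out --plan '[[[0,0.3,0.3],[0,0,0]],[[0,0.3,0.3],[0,0,0]],[[0,0.3,0.3],[0,0,0]],[[0,0.3,0.3],[0,0,0]],[[0,0.2,0.2],[0,0,0]]]'

```text
time_s: 3.45
eef_pos: [0.5166, -0.1872, 0.0718]
ee_rot: [[0.483, 0.619, 0.619], [-0.875, 0.345, 0.339], [-0.003, -0.705, 0.709]]
contact_force: [0.7, 0.4, 0.1]
finger_gap: 0.302
```

Emit:
carry_out --plan '[[[0,0.15,0.15],[0,0,0]],[[0,0.15,0.15],[0,0,0]],[[0,0.15,0.15],[0,0,0]],[[0,0.15,0.15],[0,0,0]],[[0,0.15,0.15],[0,0,0]]]'

```text
time_s: 4.08
eef_pos: [0.5258, -0.1823, 0.0718]
ee_rot: [[0.483, 0.62, 0.619], [-0.876, 0.344, 0.339], [-0.003, -0.705, 0.709]]
contact_force: [0.2, -0.4, 0.5]
finger_gap: 0.298
```

```bash
cat > look.py <<'E'
import sys
from cell import ctrl
from h import *
n=sys.argv[1]; uvt=eval(sys.argv[2]) if len(sys.argv)>2 else (257,178)
o=ctrl.get_obs()
print(o["time_s"],"F",np.round(o["contact_force"],2))
print(np.array(o["ee_rot"]).round(3))
w=wcam(ctrl.get_image("wrist"),o); cv2.imwrite(f"pics/w{n}.png",w["image"][:,:,::-1])
s=ctrl.get_image("top"); cv2.imwrite(f"pics/t{n}.png",cv2.resize(s["image"][110:280,150:380,::-1],None,fx=3.4,fy=3.4,interpolation=cv2.INTER_CUBIC))
tip=np.array(o["eef_pos"])+np.array(o["ee_rot"])@[0,.0144,.011]; print("tip",tip.round(4))
c,R,k=rimfit(s,.1095,uvt,""); print("bowl",c.round(4),R.round(4),k,"to pan",np.round(np.array([.614,-.133])-c,4),"tipdist",np.linalg.norm(c-tip[:2]).round(4))
c,R,k=rimfit(w,.1095,cv2.projectPoints(((np.r_[c,.1095]-w["origin"])@w["orientation"]*[1,-1,-1]).reshape(1,3),np.zeros(3),np.zeros(3),w["camera_matrix"],np.array(w["dist"]))[0].ravel(),""); print("bowl w",c.round(4),R.round(4),k)
E
python3 look.py 4
```

```text
4.075 F [ 0.19 -0.38  0.54]
[[ 0.483  0.62   0.619]
 [-0.876  0.344  0.339]
 [-0.003 -0.705  0.709]]
tip [ 0.5415 -0.1736  0.0695]
bowl [ 0.5829 -0.1509] 0.054 150 to pan [0.0311 0.0179] tipdist 0.0472
bowl w [ 0.5826 -0.1498] 0.0545 179
```

View pics/w4.png

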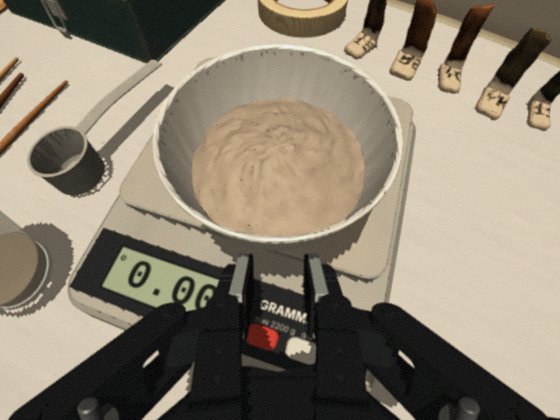

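View pics/t4.png

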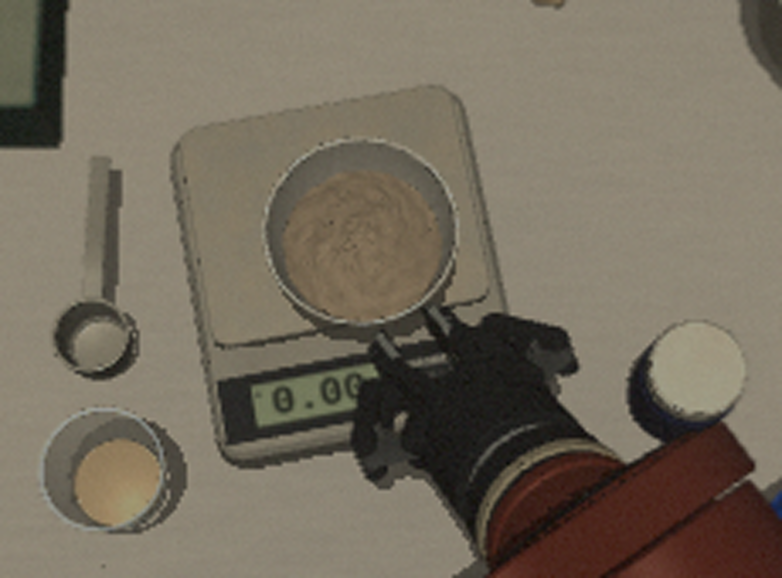

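Emit:
carry_out --plan '[[[0,0.1,0.1],[0,0,0]],[[0,0.1,0.1],[0,0,0]],[[0,0.1,0.1],[0,0,0]],[[0,0.1,0.1],[0,0,0]],[[0,0.1,0.1],[0,0,0]]]'

```text
time_s: 4.8
eef_pos: [0.5319, -0.1789, 0.0718]
ee_rot: [[0.483, 0.619, 0.619], [-0.876, 0.344, 0.339], [-0.003, -0.706, 0.709]]
contact_force: [-0.9, -0.6, 1.1]
finger_gap: 0.301
```

Emit:
carry_out --plan '[[[0,0.15,0.15],[0,0,0]],[[0,0.15,0.15],[0,0,0]],[[0,0.15,0.15],[0,0,0]],[[0,0.15,0.15],[0,0,0]],[[0,0.15,0.15],[0,0,0]]]'

```text
time_s: 5.42
eef_pos: [0.5413, -0.1737, 0.0718]
ee_rot: [[0.483, 0.62, 0.619], [-0.876, 0.344, 0.339], [-0.003, -0.705, 0.709]]
contact_force: [-0.7, -0.8, 0.2]
finger_gap: 0.299
```

```bash
python3 look.py 5
```

```text
5.425 F [-0.67 -0.76  0.22]
[[ 0.483  0.62   0.619]
 [-0.876  0.344  0.339]
 [-0.003 -0.705  0.709]]
tip [ 0.557  -0.165   0.0695]
bowl [ 0.5938 -0.1455] 0.054 148 to pan [0.0202 0.0125] tipdist 0.0417
bowl w [ 0.5935 -0.1446] 0.0545 180
```

View pics/w5.png

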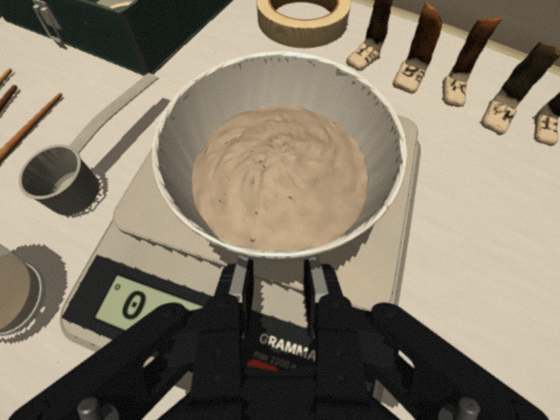

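Emit:
carry_out --plan '[[[0,0.15,0.15],[0,0,0]],[[0,0.15,0.15],[0,0,0]],[[0,0.15,0.15],[0,0,0]],[[0,0.15,0.15],[0,0,0]],[[0,0.15,0.15],[0,0,0]]]'

```text
time_s: 6.15
eef_pos: [0.5506, -0.1686, 0.0719]
ee_rot: [[0.483, 0.62, 0.619], [-0.876, 0.344, 0.339], [-0.003, -0.705, 0.709]]
contact_force: [-0.7, 0.7, -0.9]
finger_gap: 0.302
```

Emit:
carry_out --plan '[[[0,0.15,0.15],[0,0,0]],[[0,0.15,0.15],[0,0,0]],[[0,0.15,0.15],[0,0,0]],[[0,0.15,0.15],[0,0,0]],[[0,0.15,0.15],[0,0,0]]]'

```text
time_s: 6.78
eef_pos: [0.5599, -0.1635, 0.0719]
ee_rot: [[0.483, 0.62, 0.619], [-0.876, 0.344, 0.339], [-0.003, -0.705, 0.709]]
contact_force: [-1.0, -0.6, -0.0]
finger_gap: 0.299
```

```bash
python3 look.py 6 "(268,168)"
```

```text
6.775 F [-1.04 -0.63 -0.04]
[[ 0.483  0.62   0.619]
 [-0.876  0.344  0.339]
 [-0.003 -0.705  0.709]]
tip [ 0.5756 -0.1548  0.0696]
bowl [ 0.5975 -0.1845] 0.0577 90 to pan [0.0165 0.0515] tipdist 0.0369
bowl w [ 0.5992 -0.1805] 0.054 90
```

View pics/t6.png

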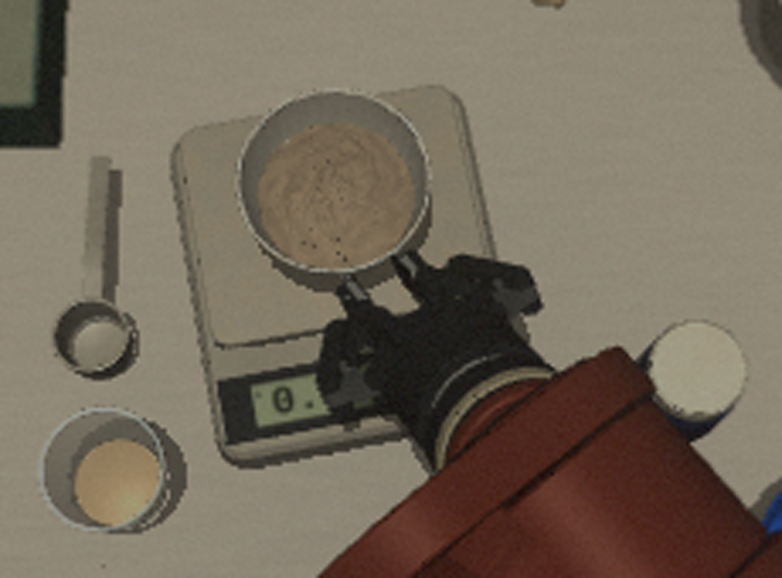

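```bash
python3 look.py 7 "(248.5,163.5)"
```

```text
6.875 F [-0.09  0.14 -0.62]
[[ 0.483  0.62   0.619]
 [-0.875  0.344  0.339]
 [-0.003 -0.705  0.709]]
tip [ 0.5756 -0.1547  0.0696]
bowl [ 0.6126 -0.1352] 0.054 138 to pan [0.0014 0.0022] tipdist 0.0418
bowl w [ 0.6123 -0.1342] 0.0545 180
```

Emit:
carry_out --plan '[[[0,-0.2,-0.2],[0,0,0]],[[0,-0.6,-0.6],[0,0,0]],[[0,-0.8,-0.8],[0,0,0]],[[0,-0.9,-0.9],[0,0,0]],[[0,-0.9,-0.9],[0,0,0]]]'

```text
time_s: 7.6
eef_pos: [0.5168, -0.1874, 0.0719]
ee_rot: [[0.483, 0.62, 0.619], [-0.876, 0.344, 0.338], [-0.003, -0.705, 0.709]]
contact_force: [-0.2, 0.3, -0.5]
finger_gap: 0.303
```

Emit:
carry_out --plan '[[[0,-1,-0.3],[0,0,0]],[[0,-3,0],[0,0,0]],[[0,-3,0],[0,0,0]],[[0,-3,0],[0,0,0]],[[0,0,0],[0,0,0]]]' --grip 0

```text
time_s: 8.22
eef_pos: [0.4535, -0.2242, 0.1419]
ee_rot: [[0.481, 0.621, 0.619], [-0.877, 0.341, 0.339], [-0.0, -0.705, 0.709]]
contact_force: [0.3, 0.0, -0.7]
finger_gap: -0.002
```

```bash
python3 look.py 8 "(248.5,163.5)"; python3 -c "
from cell import ctrl;o=ctrl.get_obs();print(o['eef_pos'],o['finger_gap'],o['joint_positions'])"
```

```text
8.225 F [ 0.34  0.03 -0.7 ]
[[ 0.481  0.621  0.619]
 [-0.877  0.341  0.339]
 [-0.    -0.705  0.709]]
tip [ 0.4693 -0.2156  0.1396]
bowl [ 0.6126 -0.1352] 0.054 144 to pan [0.0014 0.0022] tipdist 0.1643
bowl w [ 0.6129 -0.1337] 0.0543 168
[ 0.45387301 -0.22247313  0.14001567] 0.0006801832282897206 [-1.16728084 -0.35864973 -0.68509411  1.34694411  0.78259352  1.42995434]
```

View pics/w8.png

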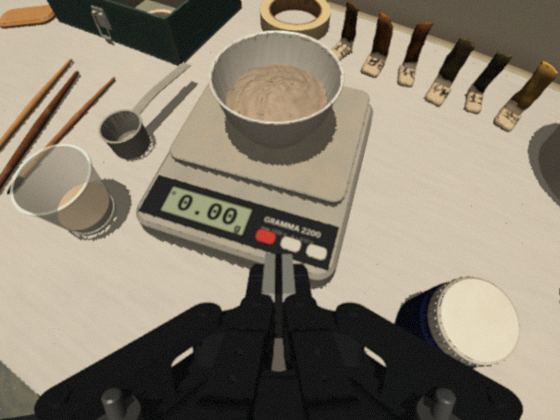

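View pics/t8.png

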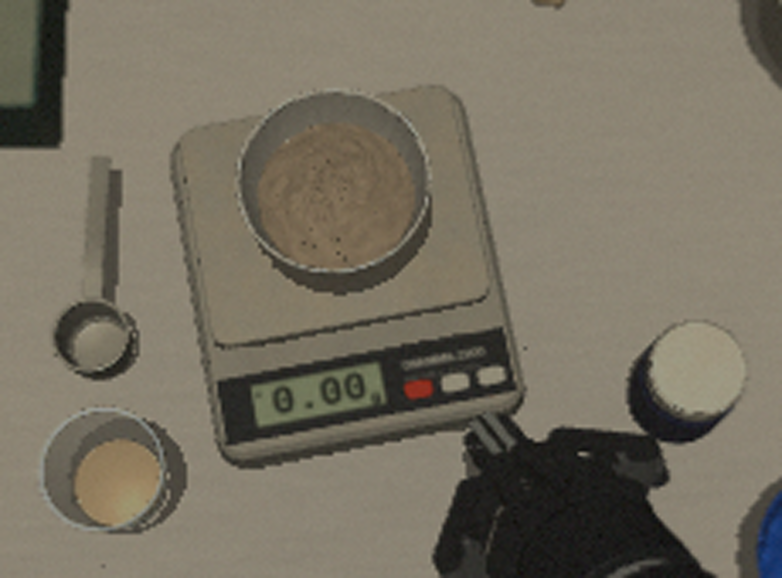

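```bash
cat > tokey.py <<'E'
import sys
from cell import ctrl
from h import *
o=ctrl.get_obs(); Rg=Rt(.192,np.deg2rad(15)); hgt=float(sys.argv[1])
ex=np.array([np.cos(.192),np.sin(.192)]); ey=np.array([-ex[1],ex[0]])
k=np.array([.5065,-.1837])-.001*ex+.0025*ey
p=np.r_[k,.040+hgt]
print(o["time_s"],np.round(o["contact_force"],2)); print(np.array(o["ee_rot"]).round(3))
s,t,tcp=go(o,p,Rg,(0,.019,-.011)); print("shift",s,"turn",t,"tcp",tcp)
R=np.array(o["ee_rot"]); tip=np.array(o["eef_pos"])+R@[0,.019,-.011]
d=tip-np.r_[.5065,-.1837,.040]; print("tip rel key: x %.2f y %.2f z %.2f mm"%(d[:2]@ex*1e3,d[:2]@ey*1e3,d[2]*1e3))
E
python3 tokey.py .04
```

```text
8.325 [ 0.47 -0.03 -0.67]
[[ 0.482  0.62   0.619]
 [-0.876  0.344  0.338]
 [-0.003 -0.705  0.709]]
shift [-0.94  7.71  2.19] turn [-0.521  0.271 -0.16 ] tcp [ 0.5106 -0.1803  0.1012]
tip rel key: x -53.64 y -26.21 z 78.82 mm
```

Emit:
carry_out --plan '[[[0,0,0],[-0.13,0.068,-0.04]],[[0,0,0],[-0.13,0.068,-0.04]],[[0,0,0],[-0.13,0.068,-0.04]],[[0,0,0],[-0.13,0.068,-0.04]],[[0,0,0],[0,0,0]]]'

```text
time_s: 8.95
eef_pos: [0.4552, -0.2205, 0.14]
ee_rot: [[0.195, 0.255, 0.947], [-0.981, 0.052, 0.188], [-0.001, -0.965, 0.26]]
contact_force: [0.7, 0.5, -0.2]
finger_gap: -0.001
```

```bash
python3 tokey.py .03
```

```text
8.95 [ 0.72  0.48 -0.22]
[[ 0.195  0.255  0.947]
 [-0.981  0.052  0.188]
 [-0.001 -0.965  0.26 ]]
shift [-2.85  6.34  4.73] turn [-0.002  0.004 -0.002] tcp [ 0.5106 -0.1803  0.0912]
tip rel key: x -63.05 y -26.29 z 78.82 mm
```

Emit:
carry_out --plan '[[[-1,1,1.6],[0,0,0]],[[-0.95,1,1.6],[0,0,0]],[[-0.9,2,1.5],[0,0,0]],[[0,2.3,0],[0,0,0]],[[0,0,0],[0,0,0]]]'

```text
time_s: 9.57
eef_pos: [0.5075, -0.1809, 0.0887]
ee_rot: [[0.193, 0.253, 0.948], [-0.981, 0.055, 0.185], [-0.006, -0.966, 0.259]]
contact_force: [0.4, 0.8, -0.7]
finger_gap: 0.004
```

```bash
python3 tokey.py .01; python3 look.py 9 "(248.5,163.5)"; python3 - <<'E'
from cell import ctrl
import cv2
s=ctrl.get_image("scene"); cv2.imwrite("pics/s9.png",cv2.resize(s["image"][160:270,220:360,::-1],None,fx=5,fy=5,interpolation=cv2.INTER_CUBIC))
E
```

```text
9.575 [ 0.37  0.8  -0.72]
[[ 0.193  0.253  0.948]
 [-0.981  0.055  0.185]
 [-0.006 -0.966  0.259]]
shift [ 0.02  1.77 -0.15] turn [ 0.     0.    -0.006] tcp [ 0.5106 -0.1803  0.0712]
tip rel key: x -4.18 y 2.66 z 27.52 mm
9.575 F [ 0.37  0.8  -0.72]
[[ 0.193  0.253  0.948]
 [-0.981  0.055  0.185]
 [-0.006 -0.966  0.259]]
tip [ 0.5216 -0.1781  0.0776]
bowl [ 0.6107 -0.1373] 0.0566 90 to pan [0.0033 0.0043] tipdist 0.098
bowl w [ 0.5966 -0.1374] 0.0482 91
```

View pics/w9.png

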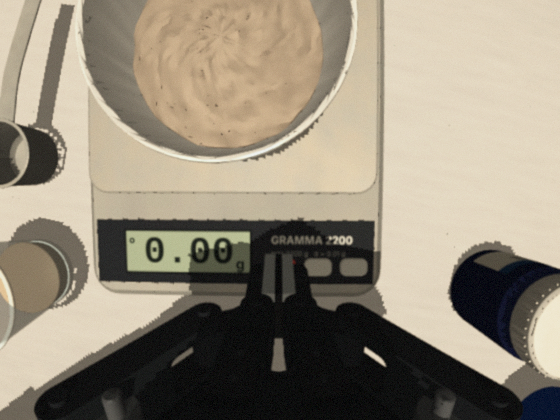

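View pics/s9.png

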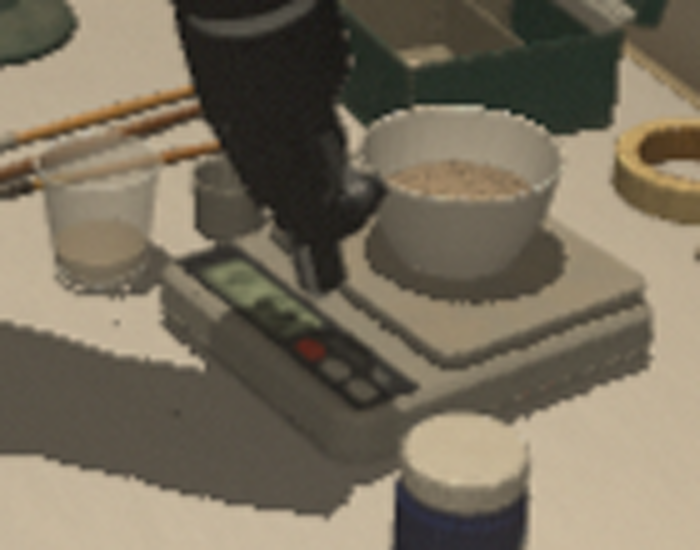

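Emit:
carry_out --plan '[[[0,0.7,0],[0,0,0]],[[0,0.7,-0.1],[0,0,0]],[[0,0.4,0],[0,0,0]],[[0,0.2,0],[0,0,0]],[[0,0,0],[0,0,0]]]'

```text
time_s: 10.35
eef_pos: [0.5131, -0.1815, 0.0719]
ee_rot: [[0.191, 0.255, 0.948], [-0.982, 0.051, 0.184], [-0.001, -0.966, 0.26]]
contact_force: [0.1, -0.3, -0.4]
finger_gap: -0.002
```

```bash
python3 tokey.py .003;  python3 - <<'E'
from cell import ctrl
import cv2
s=ctrl.get_image("scene"); cv2.imwrite("pics/s10.png",cv2.resize(s["image"][160:270,220:360,::-1],None,fx=5,fy=5,interpolation=cv2.INTER_CUBIC))
s=ctrl.get_image("wrist"); cv2.imwrite("pics/w10.png",cv2.resize(s["image"][190:340,180:400,::-1],None,fx=3.5,fy=3.5,interpolation=cv2.INTER_CUBIC))
E
```

```text
10.35 [ 0.05 -0.32 -0.36]
[[ 0.191  0.255  0.948]
 [-0.982  0.051  0.184]
 [-0.001 -0.966  0.26 ]]
shift [-0.16  0.69 -0.42] turn [-0.001 -0.    -0.001] tcp [ 0.5106 -0.1803  0.0642]
tip rel key: x 1.24 y 0.95 z 10.72 mm
```

View pics/s10.png

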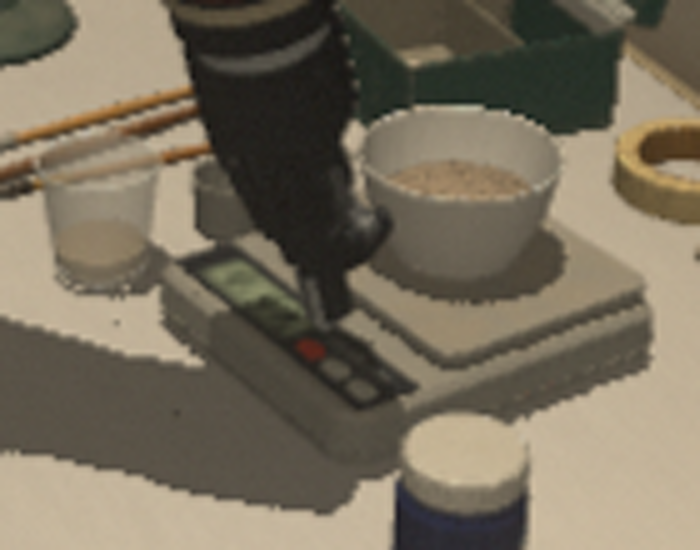

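View pics/w10.png

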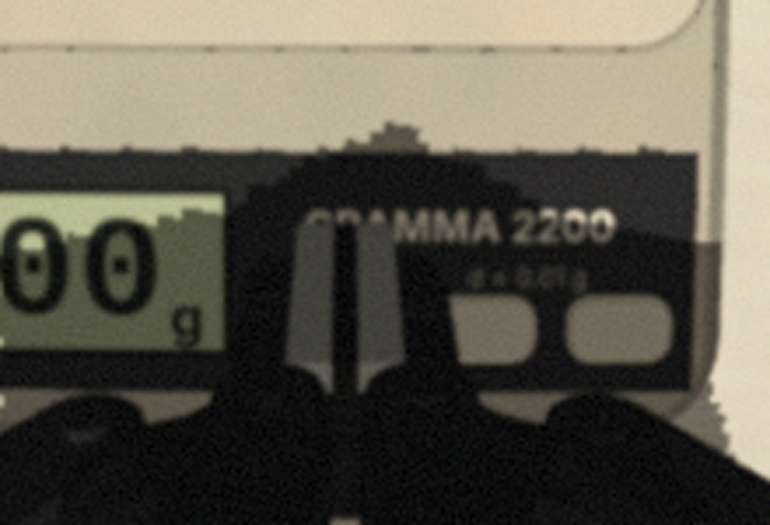

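Emit:
carry_out --plan '[[[-0.45,0,-0.35],[0,0,0]],[[0,0.3,0],[0,0,0]],[[0,0.2,0],[0,0,0]],[[0,0.1,0],[0,0,0]],[[0,0,0],[0,0,0]]]'

```text
time_s: 11.08
eef_pos: [0.5105, -0.1775, 0.0653]
ee_rot: [[0.191, 0.255, 0.948], [-0.982, 0.051, 0.184], [-0.001, -0.966, 0.26]]
contact_force: [-0.1, -0.0, -0.0]
finger_gap: -0.001
```

```bash
python3 tokey.py .00;  python3 - <<'E'
from cell import ctrl
import cv2
s=ctrl.get_image("scene"); cv2.imwrite("pics/s11.png",cv2.resize(s["image"][190:260,250:330,::-1],None,fx=8,fy=8,interpolation=cv2.INTER_CUBIC))
s=ctrl.get_image("wrist"); cv2.imwrite("pics/w11.png",cv2.resize(s["image"][190:340,180:400,::-1],None,fx=3.5,fy=3.5,interpolation=cv2.INTER_CUBIC))
E
```

```text
11.075 [-0.12 -0.03 -0.02]
[[ 0.191  0.255  0.948]
 [-0.982  0.051  0.184]
 [-0.001 -0.966  0.26 ]]
shift [ 0.28  0.38 -0.14] turn [-0.001 -0.    -0.001] tcp [ 0.5106 -0.1803  0.0612]
tip rel key: x -0.58 y 5.35 z 4.05 mm
```

View pics/s11.png

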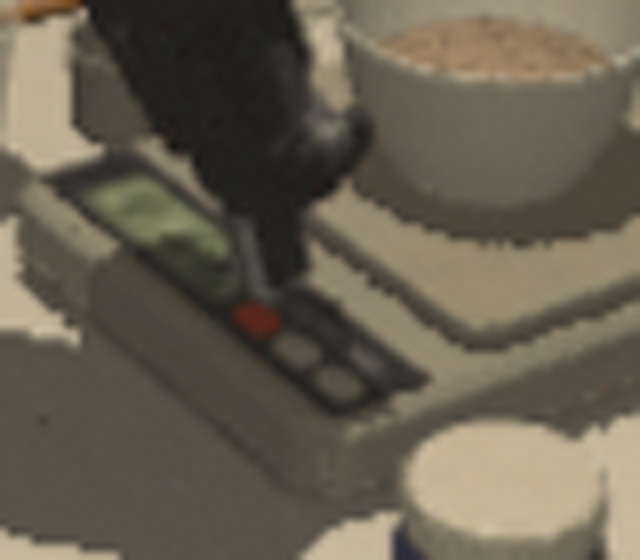

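View pics/w11.png

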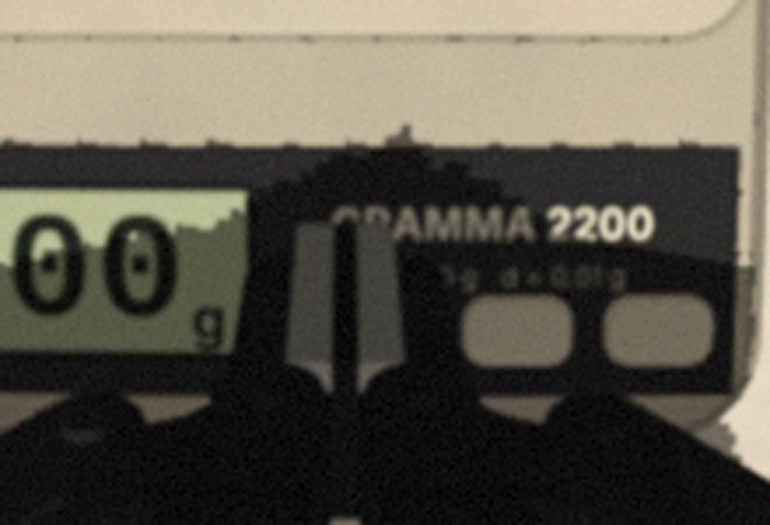

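```bash
cat > proj.py <<'E'
from cell import ctrl
from h import *
o=ctrl.get_obs(); s=ctrl.get_image("scene"); R=np.array(o["ee_rot"]);p=np.array(o["eef_pos"])
def pr(r,P):
    q=(np.atleast_2d(P)-r["origin"])@np.array(r["orientation"])*[1,-1,-1]
    return cv2.projectPoints(q,np.zeros(3),np.zeros(3),r["camera_matrix"],np.array(r["dist"]))[0][:,0]
pts=[p+R@[x,.019,z] for x in(-.005,.005) for z in (-.011,.011)]
print("tip corners (crop)",((pr(s,pts)-[250,190])*8).round().tolist())
ex=np.array([np.cos(.192),np.sin(.192),0]); ey=np.array([-ex[1],ex[0],0]); k=np.array([.5065,-.1837,.04])
print("key",((pr(s,[k+a*.0055*ex+b*.0085*ey for a in(-1,1) for b in(-1,1)])-[250,190])*8).round().tolist())
E
python3 proj.py
```

```text
tip corners (crop) [[238.0, 288.0], [293.0, 254.0], [256.0, 302.0], [311.0, 268.0]]
key [[259.0, 330.0], [228.0, 306.0], [287.0, 320.0], [256.0, 296.0]]
```

Emit:
carry_out --plan '[[[0,0.1,-0.03],[0,0,0]],[[0,0.1,-0.03],[0,0,0]],[[0,0.05,-0.01],[0,0,0]],[[0,0,0],[0,0,0]]]'

```text
time_s: 11.72
eef_pos: [0.5104, -0.1775, 0.0627]
ee_rot: [[0.191, 0.255, 0.948], [-0.982, 0.051, 0.184], [-0.001, -0.966, 0.26]]
contact_force: [0.5, 0.1, -0.2]
finger_gap: -0.004
```

Emit:
carry_out --plan '[[[0,0.05,-0.01],[0,0,0]],[[0,0,0],[0,0,0]]]'

```text
time_s: 11.98
eef_pos: [0.5105, -0.1775, 0.0622]
ee_rot: [[0.191, 0.255, 0.948], [-0.982, 0.051, 0.184], [-0.001, -0.966, 0.26]]
contact_force: [0.3, -1.0, 0.2]
finger_gap: 0.001
```

Emit:
carry_out --plan '[[[0,0.05,-0.01],[0,0,0]],[[0,0,0],[0,0,0]]]'

```text
time_s: 12.22
eef_pos: [0.5105, -0.1775, 0.0617]
ee_rot: [[0.191, 0.255, 0.948], [-0.982, 0.051, 0.184], [-0.001, -0.966, 0.26]]
contact_force: [0.3, -0.1, -1.3]
finger_gap: -0.001
```

```bash
python3 tokey.py .00
```

```text
12.225 [ 0.29 -0.09 -1.26]
[[ 0.191  0.255  0.948]
 [-0.982  0.051  0.184]
 [-0.001 -0.966  0.26 ]]
shift [ 0.29  0.04 -0.06] turn [-0.001 -0.    -0.001] tcp [ 0.5106 -0.1803  0.0612]
tip rel key: x -0.53 y 5.38 z 0.51 mm
```

Emit:
carry_out --plan '[[[0,0.05,-0.01],[0,0,0]],[[0,0,0],[0,0,0]]]'

```text
time_s: 12.48
eef_pos: [0.5106, -0.1775, 0.0612]
ee_rot: [[0.191, 0.255, 0.948], [-0.982, 0.051, 0.184], [-0.001, -0.966, 0.26]]
contact_force: [-0.7, 0.8, 0.0]
finger_gap: 0.0
```

Emit:
carry_out --plan '[[[0,0.05,-0.01],[0,0,0]],[[0,0,0],[0,0,0]]]'

```text
time_s: 12.72
eef_pos: [0.5106, -0.1775, 0.0608]
ee_rot: [[0.191, 0.255, 0.948], [-0.982, 0.051, 0.184], [-0.001, -0.966, 0.26]]
contact_force: [0.0, -0.6, -0.9]
finger_gap: -0.0
```

Emit:
carry_out --plan '[[[0,0.04,-0.01],[0,0,0]],[[0,0,0],[0,0,0]]]'

```text
time_s: 12.98
eef_pos: [0.5106, -0.1775, 0.0604]
ee_rot: [[0.191, 0.255, 0.948], [-0.982, 0.051, 0.184], [-0.001, -0.966, 0.26]]
contact_force: [-0.1, -0.1, 1.8]
finger_gap: 0.002
```

```bash
python3 tokey.py .00
```

```text
12.975 [-0.07 -0.13  1.81]
[[ 0.191  0.255  0.948]
 [-0.982  0.051  0.184]
 [-0.001 -0.966  0.26 ]]
shift [ 0.28 -0.09 -0.03] turn [-0.001 -0.    -0.001] tcp [ 0.5106 -0.1803  0.0612]
tip rel key: x -0.44 y 5.32 z -0.81 mm
```

Emit:
carry_out --plan '[[[0,0.03,-0.01],[0,0,0]],[[0,0,0],[0,0,0]]]'

```text
time_s: 13.22
eef_pos: [0.5106, -0.1775, 0.0601]
ee_rot: [[0.191, 0.255, 0.948], [-0.982, 0.051, 0.184], [-0.001, -0.966, 0.26]]
contact_force: [-0.2, 0.8, 2.3]
finger_gap: 0.004
```

Emit:
carry_out --plan '[[[0,0.03,-0.01],[0,0,0]],[[0,0,0],[0,0,0]]]'

```text
time_s: 13.48
eef_pos: [0.5107, -0.1775, 0.0598]
ee_rot: [[0.191, 0.255, 0.948], [-0.982, 0.051, 0.184], [-0.001, -0.966, 0.26]]
contact_force: [-1.0, 0.3, 3.4]
finger_gap: 0.001
```

```bash
python3 tokey.py .00
```

```text
13.475 [-0.95  0.28  3.36]
[[ 0.191  0.255  0.948]
 [-0.982  0.051  0.184]
 [-0.001 -0.966  0.26 ]]
shift [ 0.28 -0.15 -0.02] turn [-0.001 -0.    -0.001] tcp [ 0.5106 -0.1803  0.0612]
tip rel key: x -0.41 y 5.28 z -1.37 mm
```

Emit:
carry_out --plan '[[[0,0.03,-0.01],[0,0,0]],[[0,0,0],[0,0,0]]]'

```text
time_s: 13.72
eef_pos: [0.5107, -0.1775, 0.0595]
ee_rot: [[0.191, 0.255, 0.948], [-0.982, 0.051, 0.184], [-0.001, -0.966, 0.26]]
contact_force: [-1.5, 0.6, 4.6]
finger_gap: -0.003
```

Emit:
carry_out --plan '[[[0,0.03,-0.01],[0,0,0]],[[0,0,0],[0,0,0]],[[0,0,0],[0,0,0]]]'

```text
time_s: 14.1
eef_pos: [0.5107, -0.1776, 0.0594]
ee_rot: [[0.191, 0.255, 0.948], [-0.982, 0.051, 0.184], [-0.001, -0.966, 0.26]]
contact_force: [-2.2, 0.5, 6.6]
finger_gap: -0.002
```

```bash
python3 tokey.py .00;python3 tokey.py .00|head -1; python3 look.py 12 "(248.5,163.5)"
```

```text
14.1 [-2.16  0.54  6.62]
[[ 0.191  0.255  0.948]
 [-0.982  0.051  0.184]
 [-0.001 -0.966  0.26 ]]
shift [ 0.27 -0.19 -0.01] turn [-0.001 -0.    -0.001] tcp [ 0.5106 -0.1803  0.0612]
tip rel key: x -0.38 y 5.24 z -1.81 mm
14.1 [-2.16  0.54  6.62]
14.1 F [-2.16  0.54  6.62]
[[ 0.191  0.255  0.948]
 [-0.982  0.051  0.184]
 [-0.001 -0.966  0.26 ]]
tip [ 0.5248 -0.1748  0.0484]
bowl [ 0.6117 -0.1354] 0.0546 90 to pan [0.0023 0.0024] tipdist 0.0954
bowl w [ 0.601  -0.1362] 0.0459 120
```

View pics/w12.png

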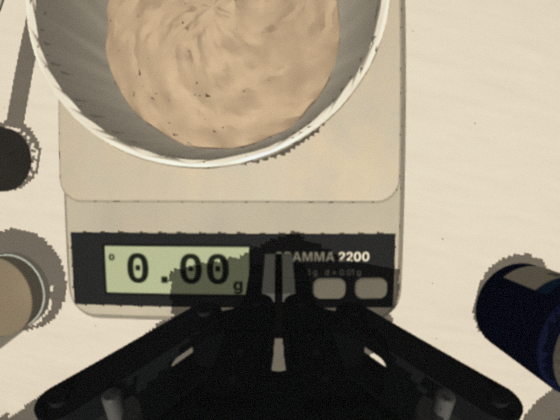

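Emit:
carry_out --plan '[[[0,-0.1,0.02],[0,0,0]],[[0,-0.2,0.05],[0,0,0]],[[0,-0.8,0],[0,0,0]],[[0,-2,-0.6],[0,0,0]],[[0,-3,-2],[0,0,0]]]'

```text
time_s: 14.82
eef_pos: [0.4704, -0.1848, 0.1116]
ee_rot: [[0.192, 0.254, 0.948], [-0.981, 0.052, 0.185], [-0.002, -0.966, 0.259]]
contact_force: [-0.3, 0.3, 1.4]
finger_gap: 0.001
```

Emit:
carry_out --plan '[[[0,-4,-3],[0,0,0]],[[0,-4,-3],[0,0,0]],[[0,0,0],[0,0,0]],[[0,0,0],[0,0,0]]]'

```text
time_s: 15.32
eef_pos: [0.3939, -0.2004, 0.1728]
ee_rot: [[0.19, 0.255, 0.948], [-0.982, 0.05, 0.184], [-0.001, -0.966, 0.26]]
contact_force: [0.2, -0.3, -0.1]
finger_gap: -0.001
```

```bash
python3 look.py 13 "(248.5,163.5)"
```

```text
15.325 F [ 0.22 -0.32 -0.14]
[[ 0.19   0.255  0.948]
 [-0.982  0.05   0.184]
 [-0.001 -0.966  0.26 ]]
tip [ 0.408  -0.1977  0.1617]
bowl [ 0.6126 -0.1352] 0.054 140 to pan [0.0014 0.0022] tipdist 0.2139
bowl w [ 0.6126 -0.1352] 0.045 153
```

View pics/t13.png

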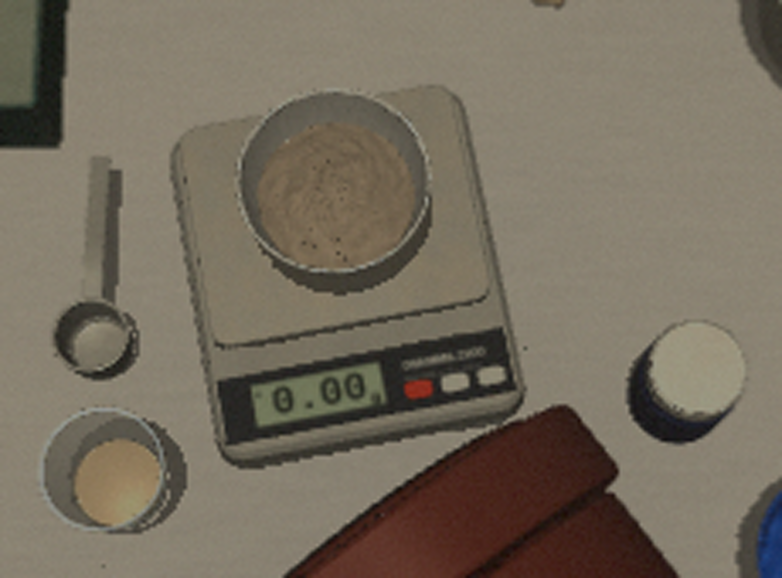

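View pics/w13.png

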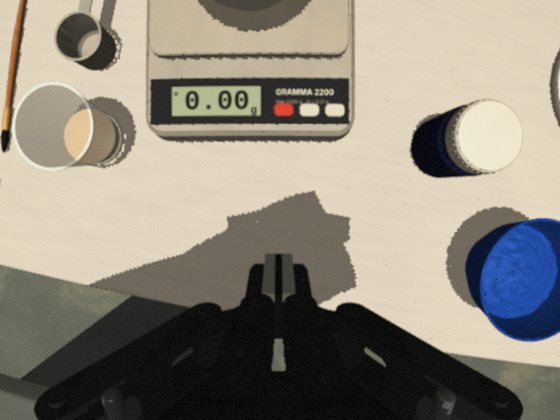

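```bash
python3 -c "
from cell import ctrl
print(ctrl.get_obs()['joint_vel'].round(3)); print(ctrl.hand_in())"
```

```text
[ 0.006  0.006 -0.001  0.003 -0.001 -0.002]
the job is handed in; nothing more can be done
None
```

The bowl is at the middle of the pan, the red key was pressed once and released, and I handed the job in at about 15 s of the 45 s allowed. The hand-in reported no verdict.

- **Bowl:** I pushed it about 34 mm, low on its wall with the tilted, part-open fingertips, then backed the hand off before going to the key. The last top-camera rim fit puts it about 2.6 mm from the pan's middle. It reads the same before and after the key press.
- **Red key:** I pressed it down slowly with the shut fingertips. The force rose to about 6.6 N and the tool stopped sinking, which fits a key fully down on its stop. The key's travel itself cannot be read. After I released it the force fell back to zero and the arm was clear.
- **White keys, jar, cup and scoop:** the fingertips stayed on the display side of the red key, clear of the white ones. In the last pictures the jar, cup and scoop look unmoved; I compared these by eye and did not measure them.

**Checks that disagreed:**
- The wrist and arm cameras' positions for the fingertip over the key differed by about 2 mm, so I kept extra distance from the white keys.
- Several rim fits failed, because the starting point was poor or the bowl was only partly in the wrist view. I left those out, including the last wrist-camera fit (radius 45 mm, not 55).

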